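# Empty a sample canister into the tray and close its cap again

### The job

Unscrew the orange cap of the clear canister by turning it counter-clockwise about a quarter turn, lift it off and stand it upright on the bench. Swing the crank handle over so that the canister tips both sample tubes into the white tray, without touching the tubes, and let it come back upright. Then put the cap back on and screw it clockwise fully home, leaving the other things on the bench where they are.

Things in the scene. Friction and masses are not known exactly. Their poses are not given: they have to be found in the camera images.
- stand: Grey tipping stand bolted to the bench. Origin on the bench under the canister's axis; x points to the tray (the direction in which the canister tips), y to the left of that, z up. Base plate x -115 to +25 mm, y +-85, 10 mm thick; two upright cheeks at y = +-55 mm, x -48 to +18, up to 182 mm, on either side of the canister.
- tray_in (a point): Centre of the inner floor (5 mm above the bench) of the white open tray fixed to the stand, 127 mm ahead of the stand's origin; inside 190 (x) x 170 (y) mm, walls 40 mm high over the bench and 5 mm thick.
- canister (a joint): Tilt of the canister about its trunnion axis, rad: 0 = upright (against a stop), up to 2.40 = mouth fully down toward the tray (stop). A spring (about 0.1 N m upright, 0.4 N m at the far end) and a damper bring it back upright by themselves when the handle is let go. The tubes slide out beyond about 2.2 rad.
- pivot (a point): Centre of the trunnion axis, 150 mm above the bench; the axis lies along the stand's y.
- rim (a point): Centre of the canister's rim, 60 mm from the pivot, 210 mm above the bench when upright; axes of the canister (parallel to the stand's when upright). Clear cup, 60 mm outside, 53 inside, 104 deep. Two lugs stand out 6 mm, 9 to 13.5 mm below the rim, from -23 to +42 and 157 to 222 degrees counter-clockwise from x, with a stop under each clockwise end.
- handle (a point): Middle of the crank's black free-turning grip (15 mm diameter, 56 long, along the stand's y), rigid with the canister: 112 mm right (-y) of its axis, 90 mm from the trunnion axis. Upright: 69 mm behind (-x), 58 mm above the pivot. It swings up and over toward +x; at full tilt level with the pivot, 90 mm ahead. Crank arm at y = -73 to -80 mm.
- cap: Loose orange twist-lock cap, 85 mm diameter, 60 mm high, about 80 g, starts screwed on. Origin at the centre of its lower edge, z up. Skirt 20 mm deep, inside diameter 77 mm, with two inward lugs 4.5 mm high at its lower edge on the +x and -x sides, 26 degrees wide. Fully home, its x axis is parallel to the canister's (either way round), against a stop.
- tube_orange: Sample tube with orange cap, 98 mm long, 18 mm diameter, starts standing in the canister. Origin at its foot, z along it to its cap.
- tube_blue: Sample tube with blue cap, same size, starts standing in the canister. Origin at its foot, z along it to its cap.
- tube_orange_mid (a point): Middle of the orange-capped tube, 49 mm from its foot.
- tube_blue_mid (a point): Middle of the blue-capped tube, 49 mm from its foot.
- media_bottle: Bystander: white bottle with green cap, 54 mm diameter, 103 mm high; origin under its centre.
- mouse: Bystander: black computer mouse 104 x 60 x 36 mm; origin under its centre.
- cap_grip (a point): Point in the cap's grip bar, 48 mm above the cap's lower edge. The bar is 60 mm long along the cap's x, 20 mm thick across y, and stands from the plate (25 mm above the lower edge) up to 60 mm.
- cap_plate (a point): Centre of the underside of the cap's plate, 20 mm above its lower edge: it lies on the rim when seated, with 2 mm vertical play. Turned counter-clockwise from fully home, the cap is free to lift between about 60 and 135 degrees (90 is best: bar across the stand); it goes on in the same position and is then turned clockwise to the stop.

How it is judged:
By the outcome, as a careful person would: the job done as asked, in the order asked, and still so for the second after the job is handed in, with the robot touching nothing.
It also fails if it takes over 72 s, if anything falls off the work surface, if the arm or the gripper's body presses on something with over 40 N, if the wrist force passes 120 N, or if a joint passes its speed limit or range.

### The arm

A 6-joint arm with a two-finger parallel gripper is mounted at the origin on a cart in front of the work surface, level with it; the furniture and walls round the work are solid. World frame = base frame: x ahead of the robot, y to its left, z up, the work surface at z = 0. Lengths are in mm, angles in degrees, forces in N, time in s.
With the tool pointing down it reaches from about 225 to 725 mm from the base axis. Payload 3.1 kg.
Tool frame: the origin (TCP) lies on the centre line of the jaws, within the pads' length; the fingertips stand 11 mm ahead of it and the grasp point (between the pads) lies 8 mm behind it (arm.tip_reach is the distance from the TCP to the fingertips, in mm); z points along the fingers, y is the line along which they close (so a half turn about z gives the same grasp; the last joint's range is limited). The gripper opens to 85 mm and grips with 20 to 120 N. Pads are 22 mm wide; open, the fingers measure 114 mm over their backs; the gripper's body (76 mm by 85 mm) begins 54 mm behind the grasp point. The pads swing forward as they close: fully open they stand 13 mm farther back than shut.
Start: joints at [-83.87, 2.75, 5.684, 92.934, 0, 82.678], TCP at [122.126, -510.591, 242.312] pointing down, gripper open.
Joint ranges: [-166.93, 166.93], [-56.73, 111.36], [-69.38, 81.34], [-121.58, 131.49], [-85.45, 84.26], [-180, 180]. Speed limits (degrees/s): [159.86, 159.86, 180, 180, 180, 180].

### API

Orientations are given as a 3x3 rotation matrix whose columns are the frame's x, y, z axes.
In Python, from plant import telemetry, vision, arm gives the robot as it stands.
- The arm moves only by the tool servo_tool, never from a script. Its argument "commands" is a list that holds one entry, the list of rows, each a list of 7 numbers: the shift along the tool's x, y, z normalised to -1 to 1, where 1 is 0.04 m, then the turn, a rotation vector about the tool's x, y, z normalised to -1 to 1, where 1 is 0.1 rad, then the gripper's target within -1 to 1 (shut at 1, half-way at 0, fully open at -1). In form: [[[dx, dy, dz, rx, ry, rz, claw], ...]]. A call has exactly 8 rows; each row shifts and turns the commanded pose from where the row before left it, along the tool's axes as they then stand; what a row does not reach is not made up. A row lasts 1/12 s, in which the tool goes at most 41.7 mm and 7.16 degrees, less where a joint would pass 70% of its speed; a pose out of reach is approached as far as the arm can. A call with a number of a shift or a turn outside -1 to 1 is refused whole. A call with a gripper value outside its range is refused whole. The fingers move at their own pace and stop on an object; "force" is the grip in N (left out, the last holds). Time passes only in rows, so rows that do not move let the fingers close, or fill a call up. It gives the time, the measured TCP pose, the force, the opening and the grip force at its end, in the units of the state.
- telemetry.state(): the state, without advancing time (a new reading comes with each control period).
- vision.snapshot(name): name is "side" or "top" or "wrist"; returns (picture, depth): 400x640x3 uint8, red, green, blue; 400x640 float32, mm along the optical axis (not along the pixel's ray), 0 where there is no reading.
- vision.calibration(name): a dict with "camera_matrix" (3x3 intrinsics, pixels), "T" (4x4, takes a point from camera to world coordinates). Camera axes: x right, y down, z forward; pixel columns grow to the right and rows downward; lengths in mm; the calibration is good to about 2 mm. A picture is of the moment at which its call begins: read the wrist's pose just before it. calibration takes no time and is no camera call; for the wrist camera it gives the pose at the moment of the call.
- arm.close_job(): hands the job in; it is judged then, once.
The state is a dict: "time": time; "joint_pos": joint angles; "joint_velocities": joint speeds; "joint_efforts": joint torques, N m; "tcp_pos": TCP position; "ee_rot": TCP orientation; "wrist_force": force on the tool from outside, world axes, zero at the start; "moment": the same for the moment, N m; "opening": opening from 0.0 (shut) to 1.0 (fully open); "grasp_force": force on a finger pad.
Only numpy, scipy, OpenCV 4.12 (cv2) and the standard library are available. Lean on these libraries where they do the work, as an engineer would, in place of code of your own. Each camera call takes 0.05 s, during which the arm holds its last target. There are 200 camera calls.

## Working session

There is one attempt and no reset: what is moved stays moved. The work goes in short steps, Python scripts to look and compute and a tool call to move; the robot and the scene stay as the last step left them, time stands still between calls to the robot, and variables do not carry over. Pictures are saved under pics/ and viewed, at most 10 in all, crops included, and the job is handed in when it is done.

Besides the shell and the picture viewer there is one more tool, called after "Emit:" as name(argument=value, ...) on one line, values as JSON. servo_tool: Moves the arm, as the interface text tells. Scaled input: -1 to 1 covers 0.04 m each way for a shift and 0.1 rad each way for a turn. Its arguments: {"type":"object","properties":{"commands":{"type":"array"},"force":{"type":"number"}},"required":["commands"]}

```bash
mkdir -p pics; ls; cat > h.py <<'E'
import numpy as np, cv2
from plant import telemetry, vision, arm
def snap(n):
    c=vision.calibration(n); p,d=vision.snapshot(n); return p,d,np.array(c["camera_matrix"]),np.array(c["T"])
def pts(mask,d,K,T):
    v,u=np.nonzero(mask&(d>0)); z=d[v,u]
    P=np.stack([(u-K[0,2])/K[0,0]*z,(v-K[1,2])/K[1,1]*z,z,np.ones_like(z)]); return (T@P)[:3].T
def cloud(d,K,T):
    v,u=np.indices(d.shape); z=d
    P=np.stack([(u-K[0,2])/K[0,0]*z,(v-K[1,2])/K[1,1]*z,z,np.ones_like(z)],-1); return (P@T.T)[...,:3]
E
python3 - <<'E'
from h import *
s=telemetry.state(); print(s)
for n in("top","side"):
    p,d,K,T=snap(n); cv2.imwrite(f"pics/{n}0.png",p[...,::-1]); np.savez(f"{n}0.npz",p=p,d=d,K=K,T=T)
    print(n,K.round(1).tolist(),T.round(3).tolist())
    hsv=cv2.cvtColor(p,cv2.COLOR_RGB2HSV); m=(hsv[...,0]>3)&(hsv[...,0]<20)&(hsv[...,1]>150)&(hsv[...,2]>100)
    P=pts(m,d,K,T); print(len(P),np.percentile(P,[2,50,98],axis=0).round(1).tolist() if len(P) else 0)
E
```

```text
pics
{'time': 0.0, 'joint_pos': array([-8.38689947e+01,  2.79355991e+00,  5.59164747e+00,  9.29323590e+01,
        6.68263266e-04,  8.26775660e+01]), 'joint_velocities': array([ 0.0322142 , -0.0448546 ,  0.01914343,  0.04680182,  0.02914564,
        0.11861716]), 'joint_efforts': array([-1.03004422e-03, -3.38782024e+01,  3.20016038e+01,  2.03053857e-02,
       -2.34354056e-04,  2.40454952e-06]), 'tcp_pos': array([ 122.07292004, -510.01928749,  241.11135747]), 'ee_rot': array([[ 9.72559346e-01,  2.32654812e-01, -2.38691548e-04],
       [ 2.32654728e-01, -9.72556601e-01,  2.33131756e-03],
       [ 3.10251209e-04, -2.32287740e-03, -9.99997254e-01]]), 'wrist_force': array([-0.51383044,  0.27491098,  0.61758058]), 'moment': array([-0.02594303, -0.01304205, -0.04196309]), 'grasp_force': 0.0, 'opening': 1.0024939931942853}
top [[513.1, 0.0, 324.2], [0.0, 513.1, 202.4], [0.0, 0.0, 1.0]] [[-0.02, -0.981, 0.193, 260.625], [-1.0, 0.02, -0.003, -225.968], [-0.001, -0.193, -0.981, 1507.595], [0.0, 0.0, 0.0, 1.0]]
913 [[460.0, -930.0, 72.9], [499.0, -299.0, 216.6], [821.2, -260.1, 253.6]]
side [[386.8, 0.0, 322.0], [0.0, 386.8, 203.7], [0.0, 0.0, 1.0]] [[0.952, -0.22, 0.214, 350.971], [-0.307, -0.651, 0.694, -830.66], [-0.013, -0.726, -0.687, 744.085], [0.0, 0.0, 0.0, 1.0]]
1410 [[457.6, -340.9, 191.5], [494.1, -309.7, 214.8], [537.1, -285.7, 250.1]]
```

View pics/top0.png

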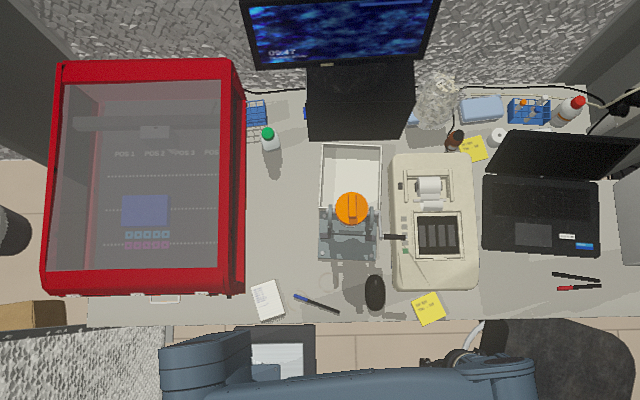

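View pics/side0.png

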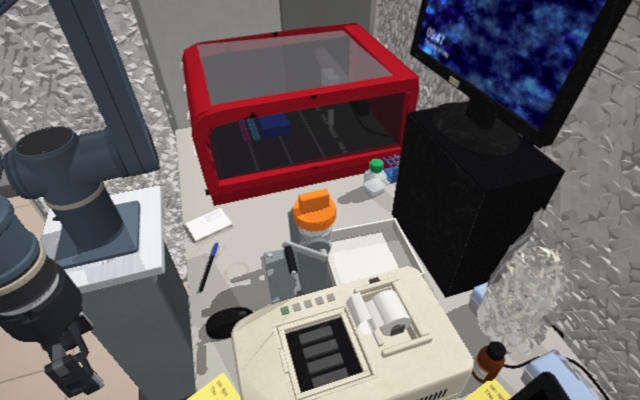

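```bash
python3 - <<'E'
from h import *
for n in("top","side"):
    z=np.load(f"{n}0.npz"); p,d,K,T=[z[k] for k in"pdKT"]
    C=cloud(d,K,T); hsv=cv2.cvtColor(p,cv2.COLOR_RGB2HSV)
    m=(hsv[...,0]>3)&(hsv[...,0]<20)&(hsv[...,1]>150)&(hsv[...,2]>100)&(d>0)
    near=(abs(C[...,0]-497)<70)&(abs(C[...,1]+300)<70)
    for lo,hi in((248,262),(205,224)):
        q=C[m&near&(C[...,2]>lo)&(C[...,2]<hi)]
        (cx,cy),wh,a=cv2.minAreaRect(q[:,:2].astype(np.float32)); print(n,lo,len(q),q.mean(0).round(1),(round(cx,1),round(cy,1)),np.round(wh,1),round(a,1),cv2.minEnclosingCircle(q[:,:2].astype(np.float32)))
    # stand grey cheeks top z~182, tray rim z 40
    for nm,lo,hi in(("cheek",178,188),("tray",36,44)):
        g=near if nm=="cheek" else (abs(C[...,0]-497)<300)&(abs(C[...,1]+300)<300)
        mm=(g|((abs(C[...,0]-497)<110)&(abs(C[...,1]+300)<110)) if nm=="cheek" else g)&(C[...,2]>lo)&(C[...,2]<hi)&(d>0)&~m
        k,l,st,ce=cv2.connectedComponentsWithStats(mm.astype(np.uint8),connectivity=8)
        for i in range(1,k):
            if st[i,4]>25:
                q=C[l==i]; print(n,nm,st[i].tolist(),q.mean(0).round(1),cv2.minAreaRect(q[:,:2].astype(np.float32)))
E
```

```text
top 248 145 [ 498.8 -299.2  251. ] (499.8, -299.4) [57.7 19.3] 1.3 ((499.7328186035156, -298.4873352050781), 29.397594451904297)
top 205 631 [ 496.8 -297.8  215.9] (499.2, -298.4) [82.7 82.7] 22.8 ((499.19354248046875, -298.9940185546875), 42.626914978027344)
top cheek [328, 208, 4, 14, 38] [ 489.  -243.2  182.2] ((488.8331298828125, -242.83917236328125), (7.927761554718018, 34.61758804321289), 88.69940185546875)
top cheek [370, 209, 4, 15, 42] [ 482.3 -352.9  181.5] ((482.91729736328125, -352.87579345703125), (8.10505199432373, 37.954402923583984), 87.47675323486328)
top tray [322, 143, 13, 6, 31] [ 725.2 -240.7   40.2] ((722.1602783203125, -244.6125030517578), (16.17050552368164, 36.6093864440918), 2.892076253890991)
top tray [345, 144, 33, 4, 56] [ 721.1 -343.6   39.6] ((720.7379760742188, -343.20343017578125), (95.67664337158203, 7.1329450607299805), 84.87564849853516)
top tray [380, 145, 2, 18, 26] [ 694.1 -400.3   39.9] ((693.769775390625, -400.2684020996094), (3.5294454097747803, 53.80195236206055), 87.3293685913086)
top tray [379, 188, 2, 20, 31] [ 561.7 -391.9   40.4] ((560.
[... 1231 characters left out ...]
212890625), (123.53202056884766, 240.6822967529297), 37.48104476928711)
side tray [327, 257, 11, 29, 67] [ 524.1 -335.2   39. ] ((524.2528686523438, -333.7345886230469), (81.07118225097656, 5.325958728790283), 85.02080535888672)
side tray [300, 281, 27, 8, 60] [ 473.7 -356.8   40. ] ((473.9665222167969, -356.93377685546875), (3.4349379539489746, 57.42979049682617), 85.00798034667969)
side tray [469, 294, 17, 29, 61] [ 776.4 -519.2   40.5] ((777.0874633789062, -516.0597534179688), (64.29354858398438, 6.239511013031006), 83.26065826416016)
side tray [486, 326, 23, 17, 78] [ 772.5 -580.3   39.9] ((773.5277099609375, -581.3157958984375), (11.86084270477295, 44.72843551635742), 22.36008644104004)
```

The top view shows the orange cap at (351,208), the crank grip at (393,237), the tray at (350,175), the bottle at (268,138) and the mouse at (375,292). The side view shows the cap at (315,210) and the grip at (292,258), with the cream printer close to its right.

```bash
cat >> h.py <<'E'
from scipy.spatial.transform import Rotation as R
YAW=-3.1; O=np.array([498.7,-299.5])
def S(x,y,z):  # stand -> world
    a=np.radians(YAW); return np.array([O[0]+x*np.cos(a)-y*np.sin(a),O[1]+x*np.sin(a)+y*np.cos(a),z])
def down(h): # tool x heading h deg, z down
    a=np.radians(h); return np.array([[np.cos(a),np.sin(a),0],[np.sin(a),-np.cos(a),0],[0,0,-1]])
def rel(p0,R0,p1,R1):
    print("shift tool units",(R0.T@(np.array(p1)-p0)/40).round(3),"turn units",(R.from_matrix(R0.T@R1).as_rotvec()/.1).round(3))
E
python3 - <<'E'
from h import *
s=telemetry.state()
for n in("top","side"):
    z=np.load(f"{n}0.npz"); p,d,K,T=[z[k] for k in"pdKT"]; C=cloud(d,K,T); ok=d>0
    def rng(nm,x0,x1,y0,y1):
        q=C[ok&(C[...,0]>x0)&(C[...,0]<x1)&(C[...,1]>y0)&(C[...,1]<y1)]
        print(n,nm,len(q),np.percentile(q[:,2],[0,50,99,100]).round() if len(q) else 0)
    rng("place",370,510,-185,-45); rng("place front",300,370,-185,-45)
    for y in range(-380,-520,-20): rng(f"right y{y}",400,640,y-20,y)
    # handle: dark, z>190
    m=ok&(abs(C[...,0]-424)<45)&(abs(C[...,1]+408)<50)&(C[...,2]>185)&(C[...,2]<235)
    q=C[m]; print(n,"handle",len(q),q.mean(0).round(1),q.min(0).round(),q.max(0).round())
    m=ok&(C[...,2]>7)&(C[...,2]<13)&(abs(C[...,0]-440)<75)&(abs(C[...,1]+300)<105)
    q=C[m]; print("base",len(q),cv2.minAreaRect(q[:,:2].astype(np.float32)))
p=S(0,0,320)
for h in(-3.1,): rel(s["tcp_pos"],s["ee_rot"],p,down(h))
E
```

```text
top place 2220 [-11.   1.   8.  13.]
top place front 1172 [-9.  1. 14. 18.]
top right y-380 466 [ -7.   7. 219. 222.]
top right y-400 663 [ -9.   2. 217. 219.]
top right y-420 911 [ -7. 116. 216. 222.]
top right y-440 593 [108. 120. 139. 141.]
top right y-460 589 [ 82. 117. 137. 142.]
top right y-480 705 [ 82. 120. 183. 187.]
top right y-500 627 [ 85. 122. 184. 187.]
top handle 190 [ 426.9 -396.7  211.5] [ 414. -439.  187.] [ 468. -367.  222.]
base 1110 ((438.67755126953125, -302.61944580078125), (201.37503051757812, 146.36964416503906), 87.59552001953125)
side place 1537 [-5. -1.  2.  4.]
side place front 1102 [-4. -0. 10. 12.]
side right y-380 76 [206. 213. 216. 216.]
side right y-400 76 [207. 214. 217. 217.]
side right y-420 933 [111. 118. 216. 216.]
side right y-440 1240 [ 90. 118. 135. 136.]
side right y-460 926 [ 87. 117. 135. 136.]
side right y-480 1183 [ 87. 117. 181. 182.]
side right y-500 1412 [ 86. 119. 182. 183.]
side handle 393 [ 426.8 -396.1  208. ] [ 412. -438.  185.] [ 464. -367.  218.]
base 1239 ((448.09844970703125, -281.19012451171875), (148.1044921875, 136.07945251464844), 88.9078598022461)
shift tool units [10.383 -2.933 -1.96 ] turn units [-0.021  0.     2.889]
```

Emit:
servo_tool(commands=[[[0.4,-0.12,-0.3,0,0,0,-1],[0.65,-0.18,-0.3,0,0,0,-1],[0.65,-0.18,-0.3,0,0,0,-1],[0.65,-0.18,-0.3,0,0,0,-1],[0.65,-0.18,-0.3,0,0,0,-1],[0.65,-0.18,-0.2,0,0,0,-1],[0.65,-0.18,-0.1,0,0,0,-1],[0.65,-0.18,-0.1,0,0,0,-1]]], force=40)

```text
time: 0.77
tcp_pos: [302.9, -410.1, 318.5]
ee_rot: [[0.973, 0.233, 0.0], [0.233, -0.973, -0.0], [0.0, 0.0, -1.0]]
wrist_force: [0.4, -0.4, -0.5]
opening: 1.001
grasp_force: 0.0
```

Emit:
servo_tool(commands=[[[0.65,-0.18,0,0,0,0,-1],[0.65,-0.18,0,0,0,0,-1],[0.65,-0.18,0,0,0,0,-1],[0.65,-0.18,0,0,0,0,-1],[0.65,-0.18,0,0,0,0,-1],[0.65,-0.18,0,0,0,0,-1],[0.65,-0.18,0,0,0,0,-1],[0.65,-0.18,0,0,0,0,-1]]])

```text
time: 1.43
tcp_pos: [491.7, -305.5, 317.6]
ee_rot: [[0.973, 0.233, -0.001], [0.233, -0.973, 0.001], [-0.001, -0.001, -1.0]]
wrist_force: [-0.7, -0.5, -0.0]
opening: 1.001
grasp_force: 0.0
```

Emit:
servo_tool(commands=[[[0.4,-0.12,0,0,0,0,-1],[0,0,0,0,0,0.7,-1],[0,0,0,0,0,0.7,-1],[0,0,0,0,0,0.7,-1],[0,0,0,0,0,0.7,-1],[0,0,0,0,0,0,-1],[0,0,0,0,0,0,-1],[0,0,0,0,0,0,-1]]])

```text
time: 2.1
tcp_pos: [505.1, -298.0, 317.9]
ee_rot: [[0.999, -0.044, -0.001], [-0.044, -0.999, 0.0], [-0.001, -0.0, -1.0]]
wrist_force: [0.3, -0.6, -0.9]
opening: 1.006
grasp_force: 0.0
```

```bash
python3 - <<'E'
from h import *
s=telemetry.state(); print(s["tcp_pos"],s["ee_rot"].round(4).tolist(),s["joint_pos"].round(1),s["time"],s["wrist_force"])
p,d,K,T=snap("wrist"); cv2.imwrite("pics/w1.png",p[...,::-1]); C=cloud(d,K,T); hsv=cv2.cvtColor(p,cv2.COLOR_RGB2HSV)
m=(hsv[...,0]>3)&(hsv[...,0]<20)&(hsv[...,1]>150)&(hsv[...,2]>100)&(d>0)&(abs(C[...,0]-497)<70)&(abs(C[...,1]+300)<70)
for lo,hi in((247,262),(210,222)):
    q=C[m&(C[...,2]>lo)&(C[...,2]<hi)]
    if len(q)>5: print(len(q),q.mean(0).round(1),cv2.minAreaRect(q[:,:2].astype(np.float32)),cv2.minEnclosingCircle(q[:,:2].astype(np.float32)))
q=C[(C[...,2]>177)&(C[...,2]<187)&(d>0)&~m]; q=q[(abs(q[:,0]-485)<50)&(abs(q[:,1]+299)<75)]
for sgn in(1,-1):
    r=q[(q[:,1]+299)*sgn>40]; print("cheek",len(r),cv2.minAreaRect(r[:,:2].astype(np.float32)) if len(r)>5 else 0)
rel(s["tcp_pos"],s["ee_rot"],S(0,0,230),down(YAW))
E
```

```text
[ 505.07837403 -298.01735294  317.91947364] [[0.999, -0.0438, -0.0006], [-0.0438, -0.999, 0.0004], [-0.0006, -0.0004, -1.0]] [-37.1  14.5  27.6 103.1  -0.  145.4] 2.1 [ 0.25616564 -0.59613926 -0.94394906]
2069 [ 501.9 -297.9  249.4] ((500.6015625, -297.82586669921875), (58.53498077392578, 19.443111419677734), 0.4157417118549347) ((500.51458740234375, -298.3258056640625), 29.926860809326172)
5998 [ 505.3 -298.1  214.6] ((501.546875, -297.9024353027344), (83.9772720336914, 82.07059478759766), 89.26506042480469) ((500.3890686035156, -297.23797607421875), 42.94843292236328)
cheek 326 ((492.4523620605469, -242.20030212402344), (9.83080768585205, 32.379310607910156), 83.79296875)
cheek 484 ((473.3695983886719, -359.3883361816406), (56.7589225769043, 24.685213088989258), 34.48802947998047)
shift tool units [-0.156  0.045  2.198] turn units [-0.004  0.006  0.103]
```

View pics/w1.png

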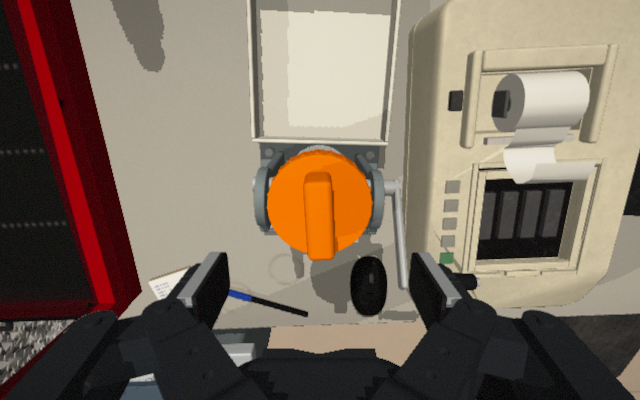

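The wrist view shows the bar nearly upright in the picture at (318,215), centred between the open fingers at (205,280) and (430,280). I'll descend onto it and grip.

Emit:
servo_tool(commands=[[[-0.12,0,0.3,0,0,0.09,-1],[0,0,0.4,0,0,0,-1],[0,0,0.4,0,0,0,-1],[0,0,0.4,0,0,0,-1],[0,0,0.4,0,0,0,-1],[0,0,0.25,0,0,0,-1],[0,0,0,0,0,0,-1],[0,0,0,0,0,0,1]]], force=50)

```text
time: 2.82
tcp_pos: [500.0, -297.6, 231.9]
ee_rot: [[0.999, -0.054, -0.001], [-0.054, -0.999, 0.001], [-0.001, -0.001, -1.0]]
wrist_force: [-0.2, -0.2, -0.1]
opening: 0.883
grasp_force: 0.0
```

Emit:
servo_tool(commands=[[[0,0,0,0,0,0,1],[0,0,0,0,0,0,1],[0,0,0,0,0,0,1],[0,0,0,0,0,0,1],[0,0,0,0,0,0,1],[0,0,0,0,0,0,1],[0,0,0,0,0,0,1],[0,0,0,0,0,0,1]]])

```text
time: 3.48
tcp_pos: [500.9, -298.1, 233.4]
ee_rot: [[0.999, -0.054, 0.002], [-0.054, -0.999, -0.001], [0.002, 0.001, -1.0]]
wrist_force: [-0.6, -0.2, 4.5]
opening: 0.226
grasp_force: 51.1
```

Emit:
servo_tool(commands=[[[0,0,0,0,0,-0.4,1],[0,0,0,0,0,-0.7,1],[0,0,0,0,0,-0.7,1],[0,0,0,0,0,-0.7,1],[0,0,0,0,0,-0.7,1],[0,0,0,0,0,-0.7,1],[0,0,0,0,0,-0.7,1],[0,0,0,0,0,-0.7,1]]])

```text
time: 4.15
tcp_pos: [501.0, -298.1, 233.5]
ee_rot: [[0.887, 0.461, 0.002], [0.461, -0.887, -0.001], [0.002, 0.002, -1.0]]
wrist_force: [1.0, 1.0, 5.1]
opening: 0.23
grasp_force: 50.5
```

Emit:
servo_tool(commands=[[[0,0,0,0,0,-0.7,1],[0,0,0,0,0,-0.7,1],[0,0,0,0,0,-0.7,1],[0,0,0,0,0,-0.7,1],[0,0,0,0,0,-0.7,1],[0,0,0,0,0,-0.7,1],[0,0,0,0,0,-0.7,1],[0,0,0,0,0,-0.7,1]]])

```text
time: 4.82
tcp_pos: [501.0, -297.9, 233.5]
ee_rot: [[0.507, 0.862, 0.002], [0.862, -0.507, -0.001], [0.0, 0.002, -1.0]]
wrist_force: [1.4, 1.1, 4.4]
opening: 0.227
grasp_force: 50.5
```

Emit:
servo_tool(commands=[[[0,0,0,0,0,-0.7,1],[0,0,0,0,0,-0.7,1],[0,0,0,0,0,-0.7,1],[0,0,0,0,0,-0.7,1],[0,0,0,0,0,-0.7,1],[0,0,0,0,0,-0.7,1],[0,0,0,0,0,-0.6,1],[0,0,0,0,0,0,1]]])

```text
time: 5.48
tcp_pos: [500.8, -297.9, 233.4]
ee_rot: [[0.053, 0.999, 0.002], [0.999, -0.053, -0.001], [-0.001, 0.002, -1.0]]
wrist_force: [0.2, -0.9, 4.6]
opening: 0.229
grasp_force: 51.5
```

Emit:
servo_tool(commands=[[[0,0,-0.05,0,0,0,1],[0,0,-0.1,0,0,0,1],[0,0,-0.1,0,0,0,1],[0,0,-0.1,0,0,0,1],[0,0,-0.1,0,0,0,1],[0,0,-0.1,0,0,0,1],[0,0,-0.1,0,0,0,1],[0,0,-0.1,0,0,0,1]]])

```text
time: 6.15
tcp_pos: [500.4, -297.8, 262.8]
ee_rot: [[0.055, 0.998, 0.0], [0.998, -0.055, -0.0], [-0.0, 0.0, -1.0]]
wrist_force: [0.4, -0.4, -0.6]
opening: 0.224
grasp_force: 50.3
```

```bash
python3 - <<'E'
from h import *
s=telemetry.state(); print(s["tcp_pos"],s["joint_pos"].round(1),s["time"],s["wrist_force"],s["opening"])
p,d,K,T=snap("side"); cv2.imwrite("pics/s2.png",cv2.resize(p[130:330,200:440,::-1],None,fx=2.5,fy=2.5))
rel(s["tcp_pos"],s["ee_rot"],[440,-120,330],s["ee_rot"])
E
```

```text
[ 500.43160426 -297.82721133  262.75766156] [-37.4  11.9  18.1  96.2   0.   55.8] 6.15 [ 0.43838509 -0.41159274 -0.64073087] 0.22435461558752995
shift tool units [ 4.356 -1.753 -1.681] turn units [0. 0. 0.]
```

View pics/s2.png

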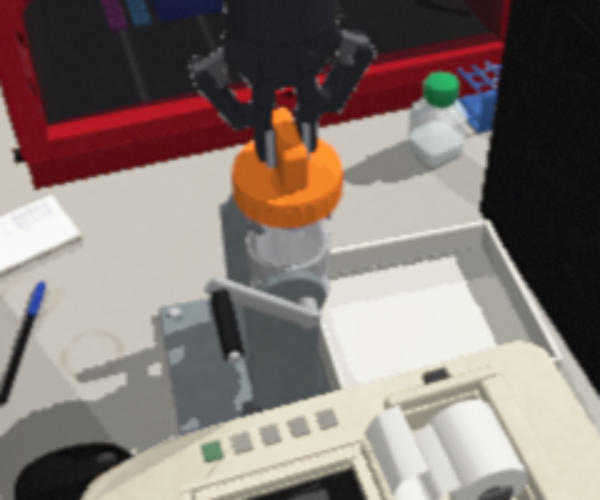

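The cap has come off cleanly: it hangs in the gripper at (290,180), above the open rim at (290,240). I'll carry it to the clear bench on the left.

Emit:
servo_tool(commands=[[[0,0,-0.3,0,0,0,1],[0,0,-0.5,0,0,0,1],[0.5,-0.2,-0.2,0,0,0,1],[0.6,-0.25,0,0,0,0,1],[0.6,-0.25,0,0,0,0,1],[0.6,-0.25,0,0,0,0,1],[0.6,-0.25,0,0,0,0,1],[0.6,-0.25,0,0,0,0,1]]])

```text
time: 6.87
tcp_pos: [449.6, -153.8, 302.5]
ee_rot: [[0.055, 0.998, 0.0], [0.998, -0.055, -0.0], [-0.0, 0.0, -1.0]]
wrist_force: [-0.0, -0.1, -0.1]
opening: 0.224
grasp_force: 50.3
```

Emit:
servo_tool(commands=[[[0.5,-0.2,0,0,0,0,1],[0.35,-0.1,0.4,0,0,0,1],[0,0,0.8,0,0,0,1],[0,0,0.8,0,0,0,1],[0,0,0.8,0,0,0,1],[0,0,0.8,0,0,0,1],[0,0,0.8,0,0,0,1],[0,0,0,0,0,0,1]]])

```text
time: 7.53
tcp_pos: [433.9, -117.5, 117.9]
ee_rot: [[0.055, 0.998, -0.015], [0.998, -0.055, 0.007], [0.006, -0.015, -1.0]]
wrist_force: [-1.7, 0.9, -2.6]
opening: 0.225
grasp_force: 50.2
```

Emit:
servo_tool(commands=[[[0,0,0.3,0,0,0,1],[0,0,0.4,0,0,0,1],[0,0,0.4,0,0,0,1],[0,0,0.3,0,0,0,1],[0,0,0.1,0,0,0,1],[0,0,0,0,0,0,1],[0,0,0,0,0,0,1],[0,0,0,0,0,0,1]]])

```text
time: 8.2
tcp_pos: [441.7, -120.9, 68.4]
ee_rot: [[0.055, 0.998, 0.003], [0.998, -0.055, -0.002], [-0.001, 0.004, -1.0]]
wrist_force: [-0.9, -0.1, -1.0]
opening: 0.224
grasp_force: 50.3
```

Emit:
servo_tool(commands=[[[0,0,0.15,0,0,0,1],[0,0,0.15,0,0,0,1],[0,0,0.12,0,0,0,1],[0,0,0.08,0,0,0,1],[0,0,0.04,0,0,0,1],[0,0,0.02,0,0,0,1],[0,0,0.02,0,0,0,1],[0,0,0.02,0,0,0,1]]])

```text
time: 8.87
tcp_pos: [439.6, -120.1, 43.4]
ee_rot: [[0.055, 0.998, -0.001], [0.998, -0.055, 0.0], [0.0, -0.001, -1.0]]
wrist_force: [-5.2, 1.7, 10.9]
opening: 0.221
grasp_force: 51.8
```

Emit:
servo_tool(commands=[[[0,0,-0.02,0,0,0,1],[0,0,0,0,0,0,0],[0,0,0,0,0,0,-1],[0,0,0,0,0,0,-1],[0,0,0,0,0,0,-1],[0,0,0,0,0,0,-1],[0,0,-0.1,0,0,0,-1],[0,0,-0.3,0,0,0,-1]]])

```text
time: 9.53
tcp_pos: [438.5, -119.6, 57.5]
ee_rot: [[0.055, 0.998, -0.004], [0.998, -0.055, 0.002], [0.001, -0.004, -1.0]]
wrist_force: [0.3, -0.0, -0.4]
opening: 1.001
grasp_force: 0.0
```

Emit:
servo_tool(commands=[[[0,0,-0.6,0,0,0,-1],[0,0,-0.8,0,0,0,-1],[0,0,-0.8,0,0,0,-1],[0,0,-0.8,0,0,0,-1],[0,0,-0.8,0,0,0,-1],[0,0,-0.8,0,0,0,-1],[0,0,-0.7,0,0,0,-1],[0,0,-0.3,0,0,0,-1]]])

```text
time: 10.2
tcp_pos: [441.4, -120.8, 288.2]
ee_rot: [[0.055, 0.998, 0.007], [0.998, -0.055, -0.003], [-0.003, 0.007, -1.0]]
wrist_force: [0.2, -0.3, 0.1]
opening: 1.0
grasp_force: 0.0
```

```bash
sed -i 's/^YAW=.*/YAW=-3.0; O=np.array([500.2,-298.0])/' h.py; python3 - <<'E'
from h import *
s=telemetry.state(); print(s["tcp_pos"],s["joint_pos"].round(1),s["time"],s["opening"])
p,d,K,T=snap("wrist"); np.savez("w3.npz",p=p,d=d,K=K,T=T); C=cloud(d,K,T); hsv=cv2.cvtColor(p,cv2.COLOR_RGB2HSV)
cv2.imwrite("pics/w3.png",p[...,::-1])
m=(hsv[...,0]>3)&(hsv[...,0]<20)&(hsv[...,1]>150)&(hsv[...,2]>100)&(d>0)
for lo,hi in((56,65),(20,30)):
    q=C[m&(C[...,2]>lo)&(C[...,2]<hi)]
    if len(q)>5: print(len(q),q.mean(0).round(1),cv2.minAreaRect(q[:,:2].astype(np.float32)),cv2.minEnclosingCircle(q[:,:2].astype(np.float32)))
# dark points near handle from both views
for n in("side","top"):
    p,d,K,T=snap(n); C=cloud(d,K,T); g=p.max(-1)
    m=(g<70)&(d>0)&(abs(C[...,0]-424)<40)&(abs(C[...,1]+410)<50)&(C[...,2]>185)&(C[...,2]<235)
    q=C[m]; print(n,len(q),q.mean(0).round(1),cv2.minAreaRect(q[:,:2].astype(np.float32)),np.percentile(q[:,2],[5,50,95]).round(1))
print("handle pred",S(-69,-112,208))
rel(s["tcp_pos"],s["ee_rot"],S(-69,-106,290),s["ee_rot"])
E
```

```text
[ 441.35034945 -120.78898067  288.24030883] [-23.7  -6.7   1.7  98.    0.   69.4] 10.2 0.9995008927805976
788 [ 440.2 -120.4   59.2] ((440.1276550292969, -121.57388305664062), (58.825740814208984, 19.773582458496094), 84.84673309326172) ((439.13580322265625, -121.48443603515625), 29.94302749633789)
2450 [ 440.3 -118.2   24.6] ((439.9093322753906, -121.39408874511719), (83.97991943359375, 82.74235534667969), 88.29719543457031) ((440.02655029296875, -121.41059875488281), 42.4460563659668)
side 210 [ 420.9 -408.6  213. ] ((421.7351379394531, -403.180419921875), (61.162391662597656, 15.46759033203125), 84.20690155029297) [209.1 213.6 215.6]
top 60 [ 423.3 -404.3  214.1] ((423.6411437988281, -404.60430908203125), (50.913116455078125, 11.269905090332031), 85.104736328125) [210.6 214.3 218.6]
handle pred [ 425.432935   -406.23532691  208.        ]
shift tool units [-6.997e+00 -5.000e-03 -2.600e-02] turn units [0. 0. 0.]
```

View pics/w3.png

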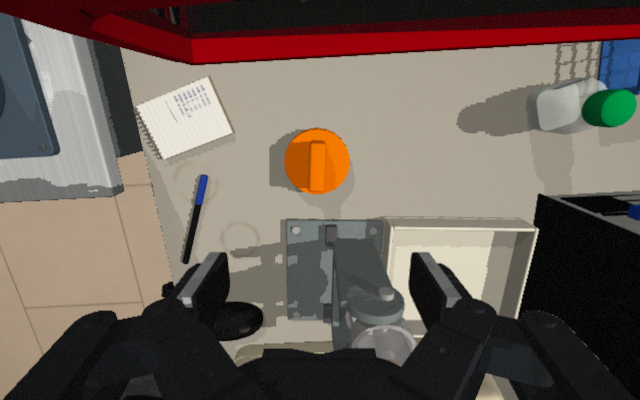

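The cap stands upright at (317,160) in the picture, clear of the stand and everything else. Next I'll go over to the crank grip.

Emit:
servo_tool(commands=[[[-0.5,0,0,0,0,0,-1],[-0.8,0,0,0,0,0,-1],[-0.8,0,0,0,0,0,-1],[-0.8,0,0,0,0,0,-1],[-0.8,0,0,0,0,0,-1],[-0.8,0,0,0,0,0,-1],[-0.8,0,0,0,0,0,-1],[-0.8,-0.03,0,0,0,0,-1]]])

```text
time: 11.02
tcp_pos: [424.6, -364.6, 280.4]
ee_rot: [[0.055, 0.998, -0.003], [0.998, -0.055, 0.003], [0.003, -0.003, -1.0]]
wrist_force: [0.3, 0.4, -0.8]
opening: 0.998
grasp_force: 0.0
```

Emit:
servo_tool(commands=[[[-0.6,0,0,0,0,0,-1],[-0.3,0,0,0,0,0,-1],[0,0,0.2,0,0,0,-1],[0,0,0.4,0,0,0,-1],[0,0,0.4,0,0,0,-1],[0,0,0.2,0,0,0,-1],[0,0,0,0,0,0,-1],[0,0,0,0,0,0,-1]]])

```text
time: 11.68
tcp_pos: [423.3, -398.2, 234.2]
ee_rot: [[0.054, 0.999, -0.001], [0.999, -0.054, 0.002], [0.002, -0.001, -1.0]]
wrist_force: [0.6, 0.2, 0.7]
opening: 0.998
grasp_force: 0.0
```

Emit:
servo_tool(commands=[[[-0.05,0,0.2,0,0,0,-1],[0,0,0.3,0,0,0,-1],[0,0,0.2,0,0,0,-1],[0,0,0,0,0,0,0],[0,0,0,0,0,0,1],[0,0,0,0,0,0,1],[0,0,0,0,0,0,1],[0,0,0,0,0,0,1]]], force=25)

```text
time: 12.35
tcp_pos: [423.6, -402.1, 208.0]
ee_rot: [[0.055, 0.998, 0.001], [0.998, -0.055, -0.001], [-0.001, 0.001, -1.0]]
wrist_force: [-1.1, -0.7, -0.0]
opening: 0.302
grasp_force: 0.0
```

Emit:
servo_tool(commands=[[[0,0,0,0,0,0,1],[0,0,0,0,0,0,1],[0,0,0,0,0,0,1],[0,0,0,0,0,0,1],[0,0,0,0,0,0,1],[0,0,0,0,0,0,1],[0,0,0,0,0,0,1],[0,0,0,0,0,0,1]]])

```text
time: 13.02
tcp_pos: [422.9, -402.0, 207.4]
ee_rot: [[0.055, 0.998, -0.001], [0.998, -0.055, -0.001], [-0.001, -0.001, -1.0]]
wrist_force: [-3.6, -1.1, 2.0]
opening: 0.167
grasp_force: 25.9
```

```bash
python3 - <<'E'
from h import *
s=telemetry.state(); print(s["tcp_pos"],s["time"],s["opening"],s["wrist_force"],s["grasp_force"])
a0=np.arctan2(58,-69); 
th=np.radians(np.array([0,4,12,20,28,36,44,52,60,68,76,84,92,100,107,114,121,127,132,136,138]))
x=90*np.cos(a0-th); z=90*np.sin(a0-th)
print(np.c_[np.degrees(th[1:]),np.diff(x)/40,-np.diff(z)/40].round(2).tolist())
E
```

```text
[ 422.92221814 -402.02124848  207.37571084] 13.0167 0.16672061247906123 [-3.58059536 -1.13287998  1.9629843 ] 25.856088995933533
[[4.0, 0.11, -0.12], [12.0, 0.23, -0.21], [20.0, 0.26, -0.18], [28.0, 0.28, -0.14], [36.0, 0.3, -0.1], [44.0, 0.31, -0.05], [52.0, 0.31, -0.01], [60.0, 0.31, 0.03], [68.0, 0.3, 0.08], [76.0, 0.29, 0.12], [84.0, 0.27, 0.16], [92.0, 0.25, 0.19], [100.0, 0.22, 0.23], [107.0, 0.16, 0.22], [114.0, 0.14, 0.24], [121.0, 0.1, 0.25], [127.0, 0.06, 0.23], [132.0, 0.04, 0.19], [136.0, 0.02, 0.16], [138.0, 0.0, 0.08]]
```

Emit:
servo_tool(commands=[[[0,0.11,-0.12,0,0,0,1],[0,0.23,-0.21,0,0,0,1],[0,0.26,-0.18,0,0,0,1],[0,0.28,-0.14,0,0,0,1],[0,0.3,-0.1,0,0,0,1],[0,0.31,-0.05,0,0,0,1],[0,0.31,-0.01,0,0,0,1],[0,0.31,0.03,0,0,0,1]]])

```text
time: 13.68
tcp_pos: [507.8, -407.9, 238.3]
ee_rot: [[0.056, 0.998, -0.001], [0.998, -0.056, -0.003], [-0.003, -0.001, -1.0]]
wrist_force: [-4.0, -5.2, -2.6]
opening: 0.167
grasp_force: 25.5
```

Emit:
servo_tool(commands=[[[0.01,0.3,0.08,0,0,0,1],[0.01,0.29,0.12,0,0,0,1],[0.01,0.27,0.16,0,0,0,1],[0,0.25,0.19,0,0,0,1],[0,0.22,0.23,0,0,0,1],[0,0.16,0.22,0,0,0,1],[0,0.14,0.24,0,0,0,1],[0,0.1,0.25,0,0,0,1]]])

```text
time: 14.35
tcp_pos: [576.6, -412.8, 179.3]
ee_rot: [[0.057, 0.998, -0.0], [0.998, -0.057, -0.007], [-0.007, 0.0, -1.0]]
wrist_force: [-4.8, -6.9, 3.1]
opening: 0.162
grasp_force: 25.9
```

Emit:
servo_tool(commands=[[[0,0.06,0.23,0,0,0,1],[0,0.04,0.19,0,0,0,1],[0,0.02,0.13,0,0,0,1],[0,0,0.06,0,0,0,1],[0,0,0,0,0,0,1],[0,0,0,0,0,0,1],[0,0,0,0,0,0,1],[0,0,0,0,0,0,1]]])

```text
time: 15.02
tcp_pos: [581.4, -413.1, 156.0]
ee_rot: [[0.057, 0.998, 0.001], [0.998, -0.057, -0.008], [-0.008, 0.001, -1.0]]
wrist_force: [-4.1, -7.1, 3.0]
opening: 0.166
grasp_force: 26.0
```

```bash
python3 - <<'E'
from h import *
s=telemetry.state(); print(s["tcp_pos"],s["time"],s["opening"],s["wrist_force"],s["grasp_force"])
p,d,K,T=snap("side"); q,*_=snap("top")
a=cv2.resize(p[130:330,240:480],None,fx=2,fy=2); b=cv2.resize(q[120:280,290:430],(350,400))
cv2.imwrite("pics/s4.png",np.hstack([a[:,:440],b])[...,::-1])
E
```

```text
[ 581.37870231 -413.07791597  155.95095792] 15.0167 0.16561658049164055 [-4.07627421 -7.13191485  2.98000445] 25.95016211271286
```

View pics/s4.png

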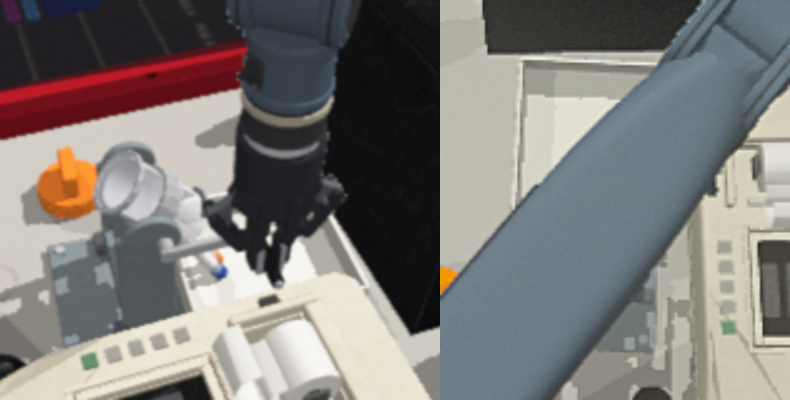

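The canister is tipped past level, and tube caps in orange and blue show at (217,262) over the tray. I'll press on to the stop and dwell there.

Emit:
servo_tool(commands=[[[0,0,0.05,0,0,0,1],[0,0,0.05,0,0,0,1],[0,0,0,0,0,0,1],[0,0,0,0,0,0,1],[0,0,0,0,0,0,1],[0,0,0,0,0,0,1],[0,0,0,0,0,0,1],[0,0,0,0,0,0,1]]])

```text
time: 15.78
tcp_pos: [581.5, -413.1, 153.2]
ee_rot: [[0.057, 0.998, 0.002], [0.998, -0.057, -0.008], [-0.008, 0.002, -1.0]]
wrist_force: [-4.0, -5.6, 6.6]
opening: 0.165
grasp_force: 26.2
```

```bash
python3 - <<'E'
from h import *
s=telemetry.state(); print(s["tcp_pos"],s["time"],s["wrist_force"])
p,d,K,T=snap("side"); cv2.imwrite("pics/s5.png",cv2.resize(p[190:300,290:420],None,fx=4,fy=4,interpolation=cv2.INTER_CUBIC)[...,::-1])
E
```

```text
[ 581.53337321 -413.10284054  153.18249018] 15.7833 [-4.04646322 -5.5828191   6.56704824]
```

View pics/s5.png

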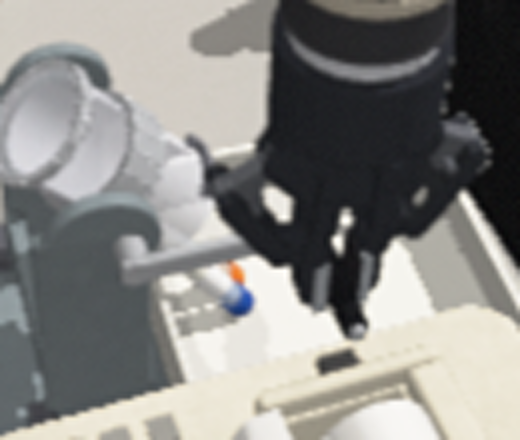

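The orange and blue caps at (238,290) lie low in the tray with the canister at its stop. Now I'll swing the handle back along the same arc.

Emit:
servo_tool(commands=[[[0,0,-0.06,0,0,0,1],[0,0,-0.1,0,0,0,1],[0,-0.02,-0.13,0,0,0,1],[0,-0.04,-0.19,0,0,0,1],[0,-0.06,-0.23,0,0,0,1],[0,-0.1,-0.25,0,0,0,1],[0,-0.14,-0.24,0,0,0,1],[0,-0.16,-0.22,0,0,0,1]]])

```text
time: 16.5
tcp_pos: [560.0, -411.6, 208.2]
ee_rot: [[0.057, 0.998, -0.0], [0.998, -0.057, -0.007], [-0.007, -0.0, -1.0]]
wrist_force: [-4.2, -7.6, 0.0]
opening: 0.164
grasp_force: 25.7
```

Emit:
servo_tool(commands=[[[0,-0.22,-0.23,0,0,0,1],[0,-0.25,-0.19,0,0,0,1],[-0.01,-0.27,-0.16,0,0,0,1],[-0.01,-0.29,-0.12,0,0,0,1],[-0.01,-0.3,-0.08,0,0,0,1],[0,-0.31,-0.03,0,0,0,1],[0,-0.31,0.01,0,0,0,1],[0,-0.31,0.05,0,0,0,1]]])

```text
time: 17.17
tcp_pos: [470.3, -405.3, 237.1]
ee_rot: [[0.056, 0.998, 0.001], [0.998, -0.056, -0.002], [-0.002, 0.001, -1.0]]
wrist_force: [-1.2, -2.6, -2.8]
opening: 0.163
grasp_force: 25.4
```

Emit:
servo_tool(commands=[[[0,-0.3,0.1,0,0,0,1],[0,-0.28,0.14,0,0,0,1],[0,-0.26,0.18,0,0,0,1],[0,-0.22,0.2,0,0,0,1],[0,-0.11,0.12,0,0,0,1],[0,0,0,0,0,0,1],[0,0,0,0,0,0,1],[0,0,0,0,0,0,1]]])

```text
time: 17.83
tcp_pos: [423.3, -402.0, 207.8]
ee_rot: [[0.055, 0.998, -0.001], [0.998, -0.055, -0.001], [-0.001, -0.001, -1.0]]
wrist_force: [-5.0, -2.1, 3.1]
opening: 0.161
grasp_force: 26.0
```

```bash
python3 - <<'E'
from h import *
s=telemetry.state(); print(s["tcp_pos"],s["time"],s["wrist_force"])
p,d,K,T=snap("side");q,*_=snap("top")
a=cv2.resize(p[190:310,270:430],None,fx=3,fy=3); b=cv2.resize(q[130:270,310:400],(231,360))
cv2.imwrite("pics/s6.png",np.hstack([a,b])[...,::-1])
E
```

```text
[ 423.32981289 -402.04581846  207.75786036] 17.8333 [-5.01206279 -2.14392895  3.07919698]
```

View pics/s6.png

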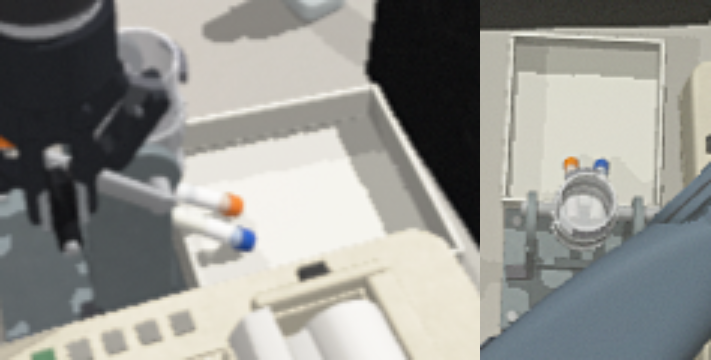

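Both tubes lie in the tray, with their caps at (235,205) and (243,238) in the left half. The canister is upright and empty. I'll release the grip and rise.

Emit:
servo_tool(commands=[[[0,0,0,0,0,0,0],[0,0,0,0,0,0,-1],[0,0,0,0,0,0,-1],[0,0,0,0,0,0,-1],[0,0,0,0,0,0,-1],[0,0,0,0,0,0,-1],[0,0,-0.2,0,0,0,-1],[0,0,-0.4,0,0,0,-1]]])

```text
time: 18.6
tcp_pos: [423.0, -400.7, 229.6]
ee_rot: [[0.055, 0.998, -0.003], [0.998, -0.055, 0.004], [0.004, -0.003, -1.0]]
wrist_force: [0.3, -0.9, -0.9]
opening: 1.002
grasp_force: 0.0
```

Emit:
servo_tool(commands=[[[0,0,-0.5,0,0,0,-1],[0,0,-0.5,0,0,0,-1],[0,0,-0.4,0,0,0,-1],[0.5,0,-0.2,0,0,0,-1],[0.8,0,0,0,0,0,-1],[0.8,0,0,0,0,0,-1],[0.8,0,0,0,0,0,-1],[0.8,0,0,0,0,0,-1]]])

```text
time: 19.27
tcp_pos: [431.9, -252.8, 296.4]
ee_rot: [[0.056, 0.998, 0.001], [0.998, -0.056, -0.001], [-0.0, 0.001, -1.0]]
wrist_force: [0.4, 0.1, 0.7]
opening: 1.001
grasp_force: 0.0
```

Emit:
servo_tool(commands=[[[0.8,0,0,0,0,0,-1],[0.8,0,0,0,0,0,-1],[0.8,0,0,0,0,0,-1],[0.6,0,0,0,0,0,-1],[0.3,0,0,0,0,0,-1],[0,0,0,0,0,0,-1],[0,0,0,0,0,0,-1],[0,0,0,0,0,0,-1]]])

```text
time: 19.93
tcp_pos: [439.3, -123.2, 295.6]
ee_rot: [[0.056, 0.998, 0.0], [0.998, -0.056, -0.001], [-0.001, 0.0, -1.0]]
wrist_force: [-0.1, -1.0, -0.9]
opening: 1.001
grasp_force: 0.0
```

```bash
python3 - <<'E'
from h import *
s=telemetry.state(); print(s["tcp_pos"],s["time"],s["joint_pos"].round(1))
for n in("wrist","side","top"):
    p,d,K,T=snap(n); C=cloud(d,K,T); hsv=cv2.cvtColor(p,cv2.COLOR_RGB2HSV)
    m=(hsv[...,0]>3)&(hsv[...,0]<20)&(hsv[...,1]>150)&(hsv[...,2]>100)&(d>0)
    q=C[m&(C[...,2]>55)&(C[...,2]<66)&(abs(C[...,0]-440)<60)&(abs(C[...,1]+121)<60)]
    if len(q)>5:
        w=q[:,:2]-q[:,:2].mean(0); print(n,"bar",len(q),cv2.minAreaRect(q[:,:2].astype(np.float32)))
    tr=(abs(C[...,0]-610)<85)&(abs(C[...,1]+303)<80)&(C[...,2]<90)&(C[...,2]>-10)&(d>0)
    b=tr&(hsv[...,0]>95)&(hsv[...,0]<130)&(hsv[...,1]>130); o=tr&m
    for nm,k in(("blue",b),("or",o)):
        if k.sum(): print(n,nm,k.sum(),C[k].mean(0).round(1),C[k].max(0).round(1))
    # canister rim: points z 200..216
    r=(C[...,2]>204)&(C[...,2]<216)&(np.hypot(C[...,0]-500,C[...,1]+298)<45)&(d>0)
    if r.sum()>5: print(n,"rim",r.sum(),cv2.minEnclosingCircle(C[r][:,:2].astype(np.float32)))
    t=tr&(C[...,2]>8)&(C[...,2]<70)&(C[...,0]<590)&(C[...,0]>533)&(abs(C[...,1]+303)<45)
    if t.sum(): print(n,"tubeh",[ (x,C[t&(abs(C[...,0]-x)<5)][:,2].max().round(0)) for x in range(538,590,8) if (t&(abs(C[...,0]-x)<5)).any()])
rel(s["tcp_pos"],s["ee_rot"],[440,-121,43.4],s["ee_rot"])
E
```

```text
[ 439.30100823 -123.18862253  295.63606078] 19.9333 [-24.1  -6.3   3.   99.3  -0.   69.1]
wrist bar 787 ((440.14776611328125, -121.74181365966797), (59.91693115234375, 19.916723251342773), 84.51607513427734)
wrist rim 146 ((498.89605712890625, -269.542724609375), 11.428787231445312)
wrist tubeh [(538, np.float64(57.0)), (546, np.float64(51.0)), (554, np.float64(45.0)), (562, np.float64(39.0))]
side bar 118 ((437.93377685546875, -126.46238708496094), (56.4915657043457, 19.51580238342285), 84.71488189697266)
side blue 22 [ 574.4 -332.4   20.3] [ 580.5 -327.3   25.8]
side or 21 [ 577.4 -298.3   20.1] [ 583.  -292.1   25. ]
side rim 206 ((498.6394958496094, -299.20635986328125), 30.893638610839844)
side tubeh [(538, np.float64(56.0)), (546, np.float64(49.0)), (554, np.float64(44.0)), (562, np.float64(38.0)), (570, np.float64(32.0)), (578, np.float64(27.0)), (586, np.float64(21.0))]
top bar 81 ((440.13787841796875, -130.61817932128906), (46.22849655151367, 19.972339630126953), 87.35364532470703)
top blue 9 [ 578.9 -326.6   24.7] [ 583.  -321.6   27.7]
top or 12 [ 581.1 -291.7   23.3] [ 585.5 -286.1   26.9]
top rim 113 ((500.3035583496094, -295.81817626953125), 35.18404769897461)
top tubeh [(538, np.float64(43.0)), (546, np.float64(11.0)), (554, np.float64(36.0)), (562, np.float64(36.0)), (570, np.float64(37.0)), (578, np.float64(31.0)), (586, np.float64(26.0))]
shift tool units [0.061 0.013 6.306] turn units [0. 0. 0.]
```

```bash
python3 - <<'E'
from h import *
a=np.radians(YAW)
for n in("side","wrist"):
    p,d,K,T=snap(n); C=cloud(d,K,T); hsv=cv2.cvtColor(p,cv2.COLOR_RGB2HSV)
    if n=="side": cv2.imwrite("pics/s7.png",cv2.resize(p[170:310,280:440],None,fx=4,fy=4,interpolation=cv2.INTER_CUBIC)[...,::-1])
    X=(C[...,0]-O[0])*np.cos(a)+(C[...,1]-O[1])*np.sin(a); Y=-(C[...,0]-O[0])*np.sin(a)+(C[...,1]-O[1])*np.cos(a); Z=C[...,2]
    for nm,y0 in(("or",2),("blue",-28)):
        m=(d>0)&(abs(Y-y0)<14)&(X>0)&(X<110)&(Z>12)&(Z<95)
        for x in range(0,110,8):
            k=m&(abs(X-x)<4)
            if k.sum()>2: print(n,nm,x,k.sum(),"Zmax",np.percentile(Z[k],[50,95]).round(),"Y",np.median(Y[k]).round())
E
```

```text
side or 24 11 Zmax [23. 58.] Y 1.0
side or 32 20 Zmax [51. 55.] Y 4.0
side or 40 21 Zmax [47. 51.] Y 4.0
side or 48 25 Zmax [41. 45.] Y 3.0
side or 56 18 Zmax [35. 39.] Y 4.0
side or 64 24 Zmax [29. 34.] Y 5.0
side or 72 22 Zmax [24. 27.] Y 4.0
side or 80 18 Zmax [20. 24.] Y 5.0
side blue 16 8 Zmax [60. 64.] Y -25.0
side blue 24 61 Zmax [40. 61.] Y -26.0
side blue 32 26 Zmax [52. 57.] Y -25.0
side blue 40 24 Zmax [47. 51.] Y -25.0
side blue 48 25 Zmax [39. 45.] Y -27.0
side blue 56 22 Zmax [35. 39.] Y -28.0
side blue 64 25 Zmax [27. 33.] Y -28.0
side blue 72 27 Zmax [23. 27.] Y -30.0
side blue 80 14 Zmax [20. 24.] Y -28.0
wrist or 32 20 Zmax [54. 57.] Y 14.0
wrist or 40 34 Zmax [50. 53.] Y 13.0
wrist or 48 31 Zmax [44. 47.] Y 12.0
wrist or 56 19 Zmax [40. 42.] Y 13.0
wrist blue 56 38 Zmax [36. 39.] Y -16.0
wrist blue 64 4 Zmax [29. 34.] Y -19.0
```

View pics/s7.png

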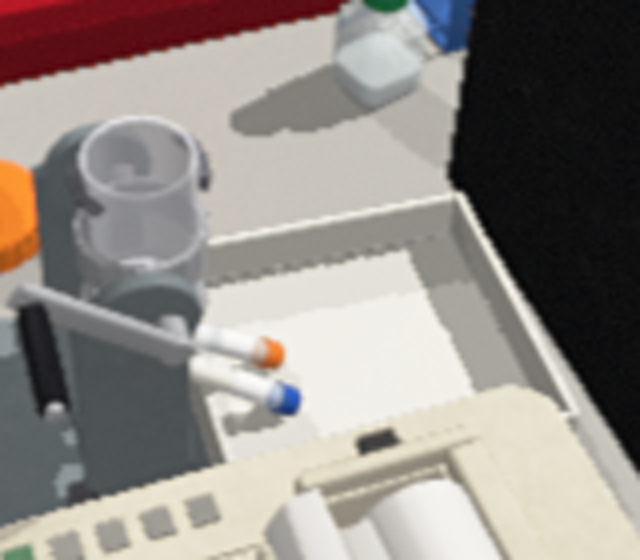

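Both tubes lie in the tray on its floor, caps at (270,352) and (288,400), leaning over its rear wall. Their middles come out about 12 mm inside the tray and below wall height. I can't touch them, so I'll leave them and pick up the cap.

Emit:
servo_tool(commands=[[[0.07,0,0.5,0,0,0,-1],[0,0,0.8,0,0,0,-1],[0,0,0.8,0,0,0,-1],[0,0,0.8,0,0,0,-1],[0,0,0.8,0,0,0,-1],[0,0,0.8,0,0,0,-1],[0,0,0.5,0,0,0,-1],[0,0,0.3,0,0,0,-1]]], force=50)

```text
time: 20.85
tcp_pos: [437.0, -118.9, 79.9]
ee_rot: [[0.056, 0.998, -0.005], [0.998, -0.056, 0.002], [0.002, -0.005, -1.0]]
wrist_force: [-0.0, 0.3, -0.2]
opening: 1.002
grasp_force: 0.0
```

Emit:
servo_tool(commands=[[[0,0,0.3,0,0,0,-1],[0,0,0.3,0,0,0,-1],[0,0,0.2,0,0,0,-1],[0,0,0.1,0,0,0,-1],[0,0,0,0,0,0,-1],[0,0,0,0,0,0,-1],[0,0,0,0,0,0,-1],[0,0,0,0,0,0,-1]]])

```text
time: 21.52
tcp_pos: [440.1, -119.8, 48.6]
ee_rot: [[0.055, 0.998, 0.002], [0.998, -0.055, -0.001], [-0.001, 0.002, -1.0]]
wrist_force: [0.6, -0.8, 0.0]
opening: 0.996
grasp_force: 0.0
```

Emit:
servo_tool(commands=[[[0,0,0.1,0,0,0,-1],[0,0,0,0,0,0,1],[0,0,0,0,0,0,1],[0,0,0,0,0,0,1],[0,0,0,0,0,0,1],[0,0,0,0,0,0,1],[0,0,0,0,0,0,1],[0,0,0,0,0,0,1]]])

```text
time: 22.18
tcp_pos: [439.6, -119.5, 43.8]
ee_rot: [[0.055, 0.998, 0.001], [0.998, -0.055, -0.0], [-0.0, 0.001, -1.0]]
wrist_force: [0.2, 0.2, 0.3]
opening: 0.224
grasp_force: 51.7
```

Emit:
servo_tool(commands=[[[0,0,0,0,0,0,1],[0,0,0,0,0,0,1],[0,0,0,0,0,0,1],[0,0,0,0,0,0,1],[0,0,0,0,0,0,1],[0,0,0,0,0,0,1],[0,0,0,0,0,0,1],[0,0,0,0,0,0,1]]])

```text
time: 22.85
tcp_pos: [439.6, -119.5, 43.8]
ee_rot: [[0.055, 0.998, 0.001], [0.998, -0.055, -0.0], [-0.0, 0.001, -1.0]]
wrist_force: [-0.0, -0.4, 2.9]
opening: 0.223
grasp_force: 51.7
```

Emit:
servo_tool(commands=[[[0,0,-0.3,0,0,0,1],[0,0,-0.8,0,0,0,1],[0,0,-0.9,0,0,0,1],[0,0,-0.9,0,0,0,1],[0,0,-0.9,0,0,0,1],[0,0,-0.9,0,0,0,1],[0,0,-0.9,0,0,0,1],[0,0,-0.6,0,0,0,1]]])

```text
time: 23.52
tcp_pos: [439.4, -119.4, 294.5]
ee_rot: [[0.055, 0.998, 0.002], [0.998, -0.055, -0.001], [-0.001, 0.002, -1.0]]
wrist_force: [0.1, -0.9, -0.3]
opening: 0.226
grasp_force: 51.4
```

Emit:
servo_tool(commands=[[[-0.2,0.08,-0.2,0,0,0,1],[-0.5,0.2,0,0,0,0,1],[-0.6,0.25,0,0,0,0,1],[-0.7,0.28,0,0,0,0,1],[-0.7,0.28,0,0,0,0,1],[-0.7,0.28,0,0,0,0,1],[-0.5,0.2,0,0,0,0,1],[-0.3,0.12,0,0,0,0,1]]])

```text
time: 24.18
tcp_pos: [497.4, -293.1, 297.2]
ee_rot: [[0.057, 0.998, -0.003], [0.998, -0.057, 0.001], [0.001, -0.003, -1.0]]
wrist_force: [-0.5, 0.0, -1.5]
opening: 0.224
grasp_force: 51.4
```

Emit:
servo_tool(commands=[[[-0.15,0.08,0,0,0,0,1],[0,0,0,0,0,0,1],[0,0,0,0,0,0,1],[0,0,0,0,0,0,1],[0,0,0,0,0,0,1],[0,0,0,0,0,0,1],[0,0,0,0,0,0,1],[0,0,0,0,0,0,1]]])

```text
time: 24.85
tcp_pos: [500.4, -296.5, 299.9]
ee_rot: [[0.054, 0.999, 0.0], [0.999, -0.054, -0.0], [-0.0, 0.0, -1.0]]
wrist_force: [-0.5, -0.6, -1.3]
opening: 0.229
grasp_force: 51.4
```

Emit:
servo_tool(commands=[[[-0.02,0.01,0.2,0,0,0,1],[0,0,0.3,0,0,0,1],[0,0,0.3,0,0,0,1],[0,0,0.2,0,0,0,1],[0,0,0.15,0,0,0,1],[0,0,0.1,0,0,0,1],[0,0,0.1,0,0,0,1],[0,0,0.1,0,0,0,1]]])

```text
time: 25.52
tcp_pos: [501.0, -297.5, 241.7]
ee_rot: [[0.055, 0.998, 0.001], [0.998, -0.055, 0.001], [0.001, 0.001, -1.0]]
wrist_force: [0.4, 2.3, 0.4]
opening: 0.221
grasp_force: 51.6
```

Emit:
servo_tool(commands=[[[0,0,0.05,0,0,0,1],[0,0,0.05,0,0,0,1],[0,0,0.05,0,0,0,1],[0,0,0.05,0,0,0,1],[0,0,0.02,0,0,0,1],[0,0,0,0,0,0,1],[0,0,0,0,0,0,1],[0,0,0,0,0,0,1]]])

```text
time: 26.18
tcp_pos: [501.0, -297.5, 233.8]
ee_rot: [[0.055, 0.999, 0.001], [0.999, -0.055, -0.0], [0.0, 0.001, -1.0]]
wrist_force: [-0.6, 4.2, 6.0]
opening: 0.222
grasp_force: 52.1
```

Emit:
servo_tool(commands=[[[0,0,0,0,0,0.4,1],[0,0,0,0,0,0.7,1],[0,0,0,0,0,0.7,1],[0,0,0,0,0,0.7,1],[0,0,0,0,0,0.7,1],[0,0,0,0,0,0.7,1],[0,0,0,0,0,0.7,1],[0,0,0,0,0,0.7,1]]])

```text
time: 26.85
tcp_pos: [501.4, -298.8, 233.8]
ee_rot: [[0.555, 0.832, 0.002], [0.832, -0.555, -0.003], [-0.001, 0.003, -1.0]]
wrist_force: [0.2, 1.7, 5.6]
opening: 0.226
grasp_force: 51.8
```

Emit:
servo_tool(commands=[[[0,0,0,0,0,0.7,1],[0,0,0,0,0,0.7,1],[0,0,0,0,0,0.7,1],[0,0,0,0,0,0.7,1],[0,0,0,0,0,0.7,1],[0,0,0,0,0,0.7,1],[0,0,0,0,0,0.7,1],[0,0,0,0,0,0.7,1]]])

```text
time: 27.52
tcp_pos: [500.8, -299.6, 233.8]
ee_rot: [[0.912, 0.409, 0.001], [0.409, -0.912, -0.004], [-0.001, 0.004, -1.0]]
wrist_force: [-1.7, 0.3, 4.7]
opening: 0.226
grasp_force: 51.9
```

```bash
python3 -c "
from h import *
s=telemetry.state();r=s['ee_rot'];print(s['joint_pos'].round(1),s['moment'],np.degrees(np.arctan2(r[1,0],r[0,0])))"
```

```text
[-37.4  11.3  14.1  92.6  -0.2 118.5] [0.13627004 0.3062088  0.08549424] 24.16406688609715
```

Emit:
servo_tool(commands=[[[0,0,0,0,0,0.7,1],[0,0,0,0,0,0.7,1],[0,0,0,0,0,0.7,1],[0,0,0,0,0,0.7,1],[0,0,0,0,0,0.7,1],[0,0,0,0,0,0.5,1],[0,0,0,0,0,0.4,1],[0,0,0,0,0,0.3,1]]])

```text
time: 28.18
tcp_pos: [501.1, -298.0, 233.8]
ee_rot: [[0.999, -0.045, 0.002], [-0.045, -0.999, -0.001], [0.002, 0.001, -1.0]]
wrist_force: [-0.3, 2.5, 6.5]
opening: 0.226
grasp_force: 51.1
```

```bash
python3 -c "
from h import *
s=telemetry.state();r=s['ee_rot'];print(s['joint_pos'].round(1),s['moment'],np.degrees(np.arctan2(r[1,0],r[0,0])))"
```

```text
[-37.3  11.3  14.1  92.7   0.  145.3] [0.71278769 0.1020012  0.32461114] -2.5998735142051967
```

Emit:
servo_tool(commands=[[[0,0,0,0,0,0.1,1],[0,0,0,0,0,0.1,1],[0,0,0,0,0,0.1,1],[0,0,0,0,0,0.1,1],[0,0,0,0,0,0,1],[0,0,0,0,0,0,1],[0,0,0,0,0,0,1],[0,0,0,0,0,0,1]]])

```text
time: 28.85
tcp_pos: [501.2, -298.0, 233.8]
ee_rot: [[0.997, -0.08, 0.001], [-0.08, -0.997, -0.001], [0.001, 0.001, -1.0]]
wrist_force: [-0.7, 3.4, 5.3]
opening: 0.225
grasp_force: 51.5
```

```bash
python3 -c "
from h import *
s=telemetry.state();r=s['ee_rot'];print(s['joint_pos'].round(1),s['moment'],np.degrees(np.arctan2(r[1,0],r[0,0])))"
```

```text
[-37.3  11.3  14.1  92.7  -0.  147.3] [0.66596093 0.25395321 1.02422323] -4.604993721177452
```

Emit:
servo_tool(commands=[[[0,0,0,0,0,0.1,1],[0,0,0,0,0,0.1,1],[0,0,0,0,0,0.1,1],[0,0,0,0,0,0,1],[0,0,0,0,0,0,1],[0,0,0,0,0,0,1],[0,0,0,0,0,0,1],[0,0,0,0,0,0,1]]])

```text
time: 29.52
tcp_pos: [501.1, -298.0, 233.8]
ee_rot: [[0.994, -0.109, 0.001], [-0.109, -0.994, -0.002], [0.001, 0.001, -1.0]]
wrist_force: [-0.9, 2.7, 5.7]
opening: 0.225
grasp_force: 59.0
```

```bash
python3 -c "
from h import *
s=telemetry.state();r=s['ee_rot'];print(s['joint_pos'].round(1),s['moment'],np.degrees(np.arctan2(r[1,0],r[0,0])))"
```

```text
[-37.3  11.3  14.1  92.7  -0.  149. ] [0.62381371 0.30255393 1.33427963] -6.255440792582177
```

Emit:
servo_tool(commands=[[[0,0,0,0,0,-0.1,1],[0,0,0,0,0,-0.1,1],[0,0,0,0,0,0,0],[0,0,0,0,0,0,-1],[0,0,0,0,0,0,-1],[0,0,0,0,0,0,-1],[0,0,0,0,0,0,-1],[0,0,0,0,0,0,-1]]])

```text
time: 30.18
tcp_pos: [500.7, -298.1, 232.4]
ee_rot: [[0.996, -0.095, -0.0], [-0.095, -0.996, -0.0], [-0.0, 0.0, -1.0]]
wrist_force: [0.0, 0.3, -0.1]
opening: 0.995
grasp_force: 0.0
```

Emit:
servo_tool(commands=[[[0,0,-0.2,0,0,0,-1],[0,0,-0.4,0,0,0,-1],[0,0,-0.5,0,0,0,-1],[0,0,-0.5,0,0,0,-1],[0,0,-0.5,0,0,0,-1],[0,0,-0.3,0,0,0,-1],[0,0,0,0,0,0,-1],[0,0,0,0,0,0,-1]]])

```text
time: 30.85
tcp_pos: [501.2, -298.2, 330.0]
ee_rot: [[0.996, -0.094, 0.002], [-0.094, -0.996, -0.002], [0.002, 0.002, -1.0]]
wrist_force: [-0.3, -0.3, -0.3]
opening: 1.001
grasp_force: 0.0
```

```bash
python3 - <<'E'
from h import *
s=telemetry.state(); print(s["tcp_pos"],s["time"])
p,d,K,T=snap("wrist"); C=cloud(d,K,T); hsv=cv2.cvtColor(p,cv2.COLOR_RGB2HSV)
m=(hsv[...,0]>3)&(hsv[...,0]<20)&(hsv[...,1]>150)&(hsv[...,2]>100)&(d>0)&(abs(C[...,0]-500)<60)&(abs(C[...,1]+298)<60)
for lo,hi in((246,262),(208,222)):
    q=C[m&(C[...,2]>lo)&(C[...,2]<hi)]; print(len(q),q.mean(0).round(1),cv2.minAreaRect(q[:,:2].astype(np.float32)))
q=C[m&(C[...,2]>246)]; y=[(x,q[abs(q[:,0]-x)<3][:,1].min().round(1),q[abs(q[:,0]-x)<3][:,1].max().round(1)) for x in(478,490,500,510,522)]; print(y)
p2,*_=snap("side"); cv2.imwrite("pics/s8.png",np.hstack([cv2.resize(p,(480,300)),cv2.resize(p2[170:310,260:410],(320,300))])[...,::-1])
E
```

```text
[ 501.24751794 -298.226709    329.95929634] 30.85
1998 [ 501.5 -297.8  249.2] ((499.98748779296875, -297.6388244628906), (19.850296020507812, 59.080787658691406), 87.513427734375)
5635 [ 504.9 -298.2  214.6] ((501.3243713378906, -298.3392639160156), (85.82192993164062, 82.76553344726562), 86.08404541015625)
[(478, np.float64(-306.4), np.float64(-287.0)), (490, np.float64(-307.0), np.float64(-287.5)), (500, np.float64(-307.5), np.float64(-287.8)), (510, np.float64(-307.6), np.float64(-288.3)), (522, np.float64(-308.6), np.float64(-288.7))]
```

View pics/s8.png

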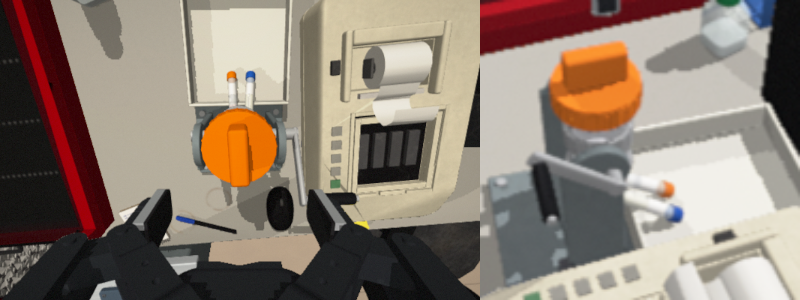

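The cap is seated level with its bar along the stand, at the same height as at the start. Both tubes are in the tray, and the mouse and bottle haven't been moved.

```bash
python3 -c "
from h import *
print(arm.close_job())"
```

```text
the job is handed in; nothing more can be done
None
```

I handed the job in at about 31 s: the cap is back on and screwed clockwise to its stop, the canister is upright, and both tubes are in the tray without having been touched, though they rest leaning over its rear wall rather than lying flat.

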